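Stack the crooked-hanging marker tier

ROBOT

A 6-joint arm with a two-finger parallel gripper is mounted at the origin on the work surface. World frame = base frame: x ahead of the robot, y to its left, z up, the work surface at z = 0. Lengths are in mm, angles in rad, forces in N, time in s.
With the tool pointing down it reaches from about 300 to 775 mm from the base axis. Payload 14.6 kg.
Tool frame: the origin (TCP) lies at the very end of the fingers, on their centre line; the grasp point (between the pads) lies 19 mm behind it; z points along the fingers, y is the line along which they close (so a half turn about z gives the same grasp; the last joint's range is limited). The gripper opens to 94 mm and grips with 3 to 60 N. Pads are 16 mm wide; open, the fingers measure 119 mm over their backs; the gripper's body (75 mm by 177 mm) begins 78 mm behind the grasp point.
Start: joints at [1.115, 0.3, 1.521, -0, 1.321, -0.067], TCP at [208.49, 508.941, 205.446] pointing down, gripper open.
Joint ranges: [-3.03, 3.03], [-0.79, 2.21], [0.23, 2.52], [-1.04, 4.18], [0, 3.07], [-2.55, 2.55]. Speed limits (rad/s): [2.22, 2.22, 2.57, 3.14, 3.14, 3.14].

INTERFACE

Orientations are given as [roll, pitch, yaw] about the fixed x, y, z axes, in that order (R = Rz(yaw) Ry(pitch) Rx(roll)).
In Python, from cell import manip, camera, get_calibration gives the robot as it stands. The module is installed in compiled form; this text tells all that it offers.
- The arm moves only by the tool jog_arm, never from a script. Its argument "plan" is one flat list of numbers, 6 for each row, row after row: the shift along the world's x, y, z in m, then the turn, a rotation vector about the world's x, y, z in degrees. A call has 1 to 20 rows; each row is the pose to reach, as a shift and turn from the pose commanded when the call began; what a row does not reach only later rows make up. A row lasts 1/10 s, in which the tool goes at most 50 mm and 8.59 degrees, less where a joint would pass 70% of its speed; a pose out of reach is approached as far as the arm can. A call with a gripper value outside its range is refused whole. "claw" is the finger opening in m, from 0 to 0.094, set as the call begins (left out, the last holds). The fingers move at their own pace and stop on an object; "force" is the grip in N (left out, the last holds). Time passes only in rows, so rows that repeat a pose let the fingers close. It gives the time, the measured TCP pose, the force, the opening and the grip force at its end, in the units of the state.
- manip.read_state(): the state, without advancing time (a new reading comes with each control period).
- camera(name): name is "scene" or "top" or "wrist"; returns (picture, depth): 420x560x3 uint8, red, green, blue; 420x560 float32, mm along the optical axis (not along the pixel's ray), 0 where there is no reading.
- get_calibration(name): a dict with "fx", "fy", "cx", "cy" (pixels), "origin" and "attitude" of the camera in the world. Camera axes: x right, y down, z forward; pixel columns grow to the right and rows downward; lengths in mm; the calibration is good to about 2 mm. The wrist camera is an equidistant fisheye: a pixel r from the principal point sees the ray r / f radians off the axis. A picture is of the moment at which its call begins: read the wrist's pose just before it. get_calibration takes no time and is no camera call; for the wrist camera it gives the pose at the moment of the call.
- manip.sign_off(): hands the job in; it is judged then, once.
The state is a dict: "clock": time; "joints": joint angles; "qd": joint speeds; "effort": joint torques, N m; "eef_pos": TCP position; "eef_rot": TCP orientation; "wrist_force": force on the tool from outside, world axes, zero at the start; "moment": the same for the moment, N m; "finger_gap": finger opening in mm; "finger_force": force on a finger pad.
Only numpy, scipy, OpenCV 4.12 (cv2) and the standard library are available. Lean on these libraries where they do the work, as an engineer would, in place of code of your own. Each camera call takes 0.05 s, during which the arm holds its last target. There are 200 camera calls.

TASK

Pick up the upper marker tier by its carrying handle and stack it on the lower tier, all four corner posts fully home in the four corner sockets and the tier level, then let go. Only one of its two closed tins is full, so it will hang crooked: set it down gently, without forcing it or shoving the lower tier along the table, and leave everything else on the table alone.

Things in the scene. Friction and masses are not known exactly. Their poses are not given: they have to be found in the camera images.
- upper_tier: Grey tray 230 (its x) x 170 mm on four upright steel posts, stacks either way round. Origin: centre of the feet's undersides, z up. Posts at x = +-105, y = +-75 mm, round, 12 mm, their feet tapering to 8 mm over the last 8. Tray underside 80, floor 84, rim 122 mm up. 0.62 kg (centre of mass 72 mm up) plus two like closed tins 75 mm either side of the middle, 30 g and 90 to 160 g; unknown which.
- pivot (a point): Middle of the bail's pivot axis (along the tier's y), at x = 0, y = 0, z = 125 mm of the upper tier. The bail (steel carrying handle, 50 g) swings here with slight friction, so the tier hangs with its centre of mass under this point, either its +x or its -x end 6 to 15 degrees down (both differ each time), and swings for about a second after a move.
- grip (a point): Centre of the bail's black grip bar: 14 mm thick (tier's x), 16 mm high, 100 mm long (tier's y), 65 mm from the pivot. At the start the bail leans up to 0.08 rad from upright; gripped across its 14 mm by upright fingers it straightens up.
- lower_tier: Matching grey tray 230 (x) x 170 mm flat on the table, full of markers, 2.2 kg, not fastened. Origin: centre of its underside. Four square sockets open upward at x = +-105, y = +-75 mm: 15 mm square inside, walls 2.5 mm, mouths 50 and floors 36 mm up (14 mm deep). Rim 44 mm, markers and dividers 24 to 26 mm high. Stacked, the upper tier's origin is 36 mm above this origin.
- ink_bottle: Bystander: small ink bottle, 38 mm diameter, 52 mm high, standing between the tiers. Origin: centre of its underside.
- eraser: Bystander: white eraser 22 x 48 x 13 mm, lying between the tiers. Origin: centre of its underside.
- black_cup: Bystander: tall black paper cup, 84 mm across the rim, 110 mm high, empty. Origin: centre of its underside.
- black_cup2: Bystander: second tall black paper cup, 84 mm across the rim, 110 mm high, empty. Origin: centre of its underside.
- white_cup: Bystander: white plastic cup, 68 mm across the rim, 85 mm high, empty. Origin: centre of its underside.
- brush_pot: Bystander: metal pot of brushes, 72 mm diameter, pot 100 mm and brushes about 220 mm high. Origin: centre of its underside.

How it is judged (in metres and radians):
On the way:
1. the upper tier is lifted clear of the table (height (world z) of upper_tier above 0.05 m and contact force between upper_tier and lower_tier below 0.1 N), for 0.2 s.
At the end, for the whole second after the job is handed in: Upper tier stacked and released: its origin 33 to 38.5 mm above the lower tier's and within 4 mm of it in x and y, long axes parallel within 0.04 rad (either way round), both tiers level within 0.02 rad, at rest: all four posts bottomed in their sockets (z of upper_tier in the frame of lower_tier between 0.033 and 0.0385 m and x of upper_tier in the frame of lower_tier between -0.004 and 0.004 m and y of upper_tier in the frame of lower_tier between -0.004 and 0.004 m and angle between the x axis of upper_tier and the x axis of lower_tier, either way round below 0.04 rad and angle between each of upper_tier, lower_tier's own z axis and vertical below 0.02 rad and linear speed of upper_tier below 0.02 m/s); the robot touches nothing.
It fails at once if the lower tier is shoved more than 20 mm along the table (distance of lower_tier from where it was at the start of the episode above 0.02 m).
It fails at once if the tiers are banged or forced together (over 60 N) (contact force between upper_tier and lower_tier above 60 N).
It fails at once if a bystander (bottle, eraser, cup or brush pot) is moved more than 30 mm (distance of any of ink_bottle, eraser, black_cup, black_cup2, white_cup, brush_pot from where it was at the start of the episode above 0.03 m).
It also fails if it takes over 64 s, if anything falls off the work surface, if the arm or the gripper's body presses on something with over 40 N, if the wrist force passes 120 N, or if a joint passes its speed limit or range.

## Working session

There is one attempt and no reset: what is moved stays moved. The work goes in short steps, Python scripts to look and compute and a tool call to move; the robot and the scene stay as the last step left them, time stands still between calls to the robot, and variables do not carry over. Pictures are saved under pics/ and viewed, at most 10 in all, crops included, and the job is handed in when it is done.

Besides the shell and the picture viewer there is one more tool, called after "Call:" by a JSON object that holds its "name" and its "arguments". jog_arm: Moves the arm, as the interface text tells. Its arguments: {"type":"object","properties":{"plan":{"type":"array"},"claw":{"type":"number"},"force":{"type":"number"}},"required":["plan"]}

```bash
mkdir -p pics; cat > h.py <<'E'
import numpy as np,cv2
from cell import manip,camera,get_calibration
def cap(n,tag):
    c=get_calibration(n); p,d=camera(n)
    cv2.imwrite(f'pics/{tag}.png',p[:,:,::-1]); np.savez(f'pics/{tag}.npz',p=p,d=d); return p,d,c
def cloud(d,c):
    from scipy.spatial.transform import Rotation as Ro
    v,u=np.mgrid[:d.shape[0],:d.shape[1]]
    P=np.stack([(u-c['cx'])/c['fx']*d,(v-c['cy'])/c['fy']*d,d],-1)
    A=np.array(c['attitude'])
    R=A if A.shape==(3,3) else Ro.from_euler('xyz',A).as_matrix()
    return P@R.T+np.array(c['origin'])
E
python3 - <<'E'
from h import *
print(manip.read_state())
for n in('top','scene'):
    p,d,c=cap(n,n+'0'); print(n,c)
E
```

```text
{'clock': 0.0, 'joints': array([ 1.11542866e+00,  3.00487492e-01,  1.52158256e+00,  2.44234220e-05,
        1.32071024e+00, -6.66054963e-02]), 'qd': array([-0.00061952,  0.00068516, -0.00162122, -0.00105859, -0.00160315,
       -0.00016921]), 'effort': array([-2.50358744e-04, -5.31824684e+01, -3.52726972e+01,  7.07186619e-02,
        2.46373558e-02, -2.94695084e-06]), 'eef_pos': array([208.35593528, 508.71881447, 204.87671613]), 'eef_rot': array([-3.14040922e+00, -1.02649246e-04,  2.75282436e+00]), 'wrist_force': array([ 1.02744635,  0.09591044, -0.70848096]), 'moment': array([-0.03952986,  0.0535158 ,  0.02352233]), 'finger_force': 0.0, 'finger_gap': 94.11564134210074}
top {'fx': 431.89141429448676, 'fy': 431.89141429448676, 'cx': 287.1749269020369, 'cy': 208.16707553799418, 'origin': array([ 452.75111236, -109.81778371, 1186.79807288]), 'attitude': array([-3.00613319e+00,  1.80133475e-03, -1.56892140e+00])}
scene {'fx': 456.52882710465923, 'fy': 456.52882710465923, 'cx': 279.9725627889726, 'cy': 213.07715079319894, 'origin': array([858.42726378, 376.32389451, 933.2693947 ]), 'attitude': array([-2.5601344 , -0.00452939,  2.62231981])}
```

View pics/top0.png

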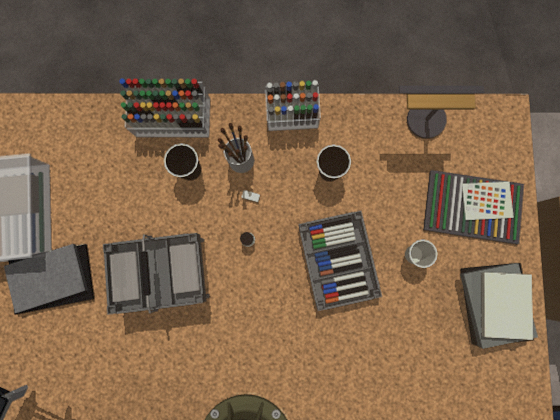

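View pics/scene0.png

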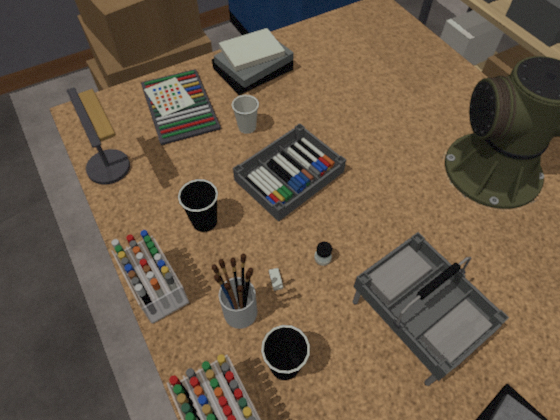

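The top view shows the upper tier at px (154,272), with its black grip bar near (145,272), and the lower tier at (340,261). The bottle at (247,240) and eraser at (251,197) lie between them. The black cups are at (182,160) and (333,162), the pot at (238,150) and the white cup at (423,253). In the scene view the same upper tier is at (430,305) and the lower one at (290,170).

```bash
python3 - <<'E'
from h import *
def rect(Q,nm):
    (c,s,a)=cv2.minAreaRect(Q[:,:2].astype(np.float32)); print(nm,len(Q),np.round(c,1),np.round(s,1),round(a,2),'z',np.round(np.percentile(Q[:,2],[5,50,95]),1))
for n in('top','scene'):
    c=get_calibration(n); z=np.load(f'pics/{n}0.npz'); W=cloud(z['d'],c); ok=z['d']>0
    if n=='top':
        f=lambda u,v:np.round(W[v,u],0)
        for nm,u,v in(('up',154,272),('low',340,261),('bott',247,239),('eras',251,197),('cup',182,150),('wc',423,245),('table',260,330)):print(nm,f(u,v))
        cu=W[272,154,:2];cl=W[261,340,:2]
    for nm,cc,lo,hi in(('uprim',cu,112,130),('grip',cu,165,215),('lowrim',cl,38,56),('lowsock',cl,47,56)):
        m=ok&(abs(W[...,0]-cc[0])<150)&(abs(W[...,1]-cc[1])<150)&(W[...,2]>lo)&(W[...,2]<hi)
        m8=cv2.morphologyEx(m.astype(np.uint8),cv2.MORPH_OPEN,np.ones((2,2),np.uint8))>0
        if m.sum(): rect(W[m],n+nm)
        if m8.sum(): rect(W[m8],n+nm+'o')
        if nm=='grip':print(W[m][:,:3].mean(0),np.linalg.svd(W[m][:,:2]-W[m][:,:2].mean(0),full_matrices=False)[2][0])
E
```

```text
up [440. 229.  84.]
low [ 469. -248.   27.]
bott [526.  -2.  51.]
eras [644.  -8.  11.]
cup [758. 170.  79.]
wc [ 511. -464.   49.]
table [286. -35.  -1.]
topuprim 3482 [436.9 219.8] [182.1 234.3] 6.75 z [112.6 115.6 125.2]
topuprimo 3251 [450.2 137.3] [196.9 491. ] 7.13 z [ 94.6 114.9 124.4]
topgrip 411 [438.5 215.1] [182.   15.2] 6.67 z [182.8 195.7 199.7]
topgripo 408 [435.8 238.9] [206.1  64. ] 7.32 z [ 82.3 194.9 199.5]
[437.56003904 213.94222962 194.00582672] [-0.99254283 -0.12189637]
toplowrim 747 [ 471.7 -245.5] [233.3 173.3] 12.31 z [40.6 45.4 51.7]
toplowrimo 685 [ 461.9 -228.2] [238.5 235. ] 12.88 z [-0.9 43.1 49.6]
toplowsock 238 [ 471.7 -244.9] [231.8 171.7] 12.45 z [47.2 48.6 53.6]
toplowsocko 18 [ 503.4 -260.3] [250.5 195. ] 70.69 z [ 30.4  48.1 224.9]
sceneuprim 5953 [440.3 222.2] [183.2 233. ] 7.06 z [112.6 115.2 125.1]
sceneuprimo 5771 [568.6 246.1] [613.5 244.8] 9.1 z [101.6 115.  124.8]
scenegrip 607 [441.5 217.9] [181.   14.7] 7.13 z [181.5 196.3 199. ]
scenegripo 602 [550.2 256. ] [660.6  39.6] 17.89 z [ 82.5 195.5 198.9]
[447.37878298 219.47585571 193.85343905] [0.99252488 0.12204248]
scenelowrim 897 [ 474.2 -243. ] [235.8 175.6] 12.46 z [38.9 44.  49.6]
scenelowrimo 885 [654.6 -42.8] [892.1 270. ] 47.23 z [31.3 42.1 48.7]
scenelowsock 131 [ 474.5 -241.3] [235. 173.] 12.91 z [47.3 49.  51.7]
scenelowsocko 24 [ 474.6 -240.7] [227.9 167.7] 12.43 z [39.3 47.6 51.7]
```

Call:
{"name": "jog_arm", "arguments": {"plan": [0,0,0.05,0,0,7,0.03,-0.037,0.075,0,0,14,0.06,-0.075,0.075,0,0,21,0.09,-0.112,0.075,0,0,29.2,0.12,-0.15,0.075,0,0,29.2,0.15,-0.19,0.075,0,0,29.2,0.18,-0.228,0.075,0,0,29.2,0.21,-0.266,0.075,0,0,29.2,0.232,-0.292,0.075,0,0,29.2,0.232,-0.292,0.075,0,0,29.2,0.232,-0.292,0.075,0,0,29.2,0.232,-0.292,0.075,0,0,29.2], "claw": 0.094, "force": 40}}

```text
clock: 1.3
eef_pos: [439.9, 217.6, 280.3]
eef_rot: [3.142, -0.0, -3.02]
wrist_force: [-0.5, -0.4, 0.0]
finger_gap: 93.7
finger_force: 0.0
```

```bash
python3 - <<'E'
from h import *
p,d,c=cap('wrist','w0'); print(c); s=manip.read_state(); print(s['clock'],s['eef_pos'],s['eef_rot'],s['joints'])
E
```

```text
{'fx': 325.19226210127806, 'fy': 325.19226210127806, 'cx': 282.0581576794913, 'cy': 215.95743699600715, 'origin': array([362.58716847, 207.21089002, 459.29712858]), 'attitude': array([2.87225833e+00, 3.50624986e-04, 1.69211139e+00])}
1.35 [439.87381643 217.81342844 280.41013358] [ 3.14150903e+00 -1.63149412e-04 -3.01934146e+00] [ 3.85075972e-01  1.17086095e-01  1.56750882e+00  1.23942227e-04
  1.45713356e+00 -1.30798561e+00]
```

View pics/w0.png

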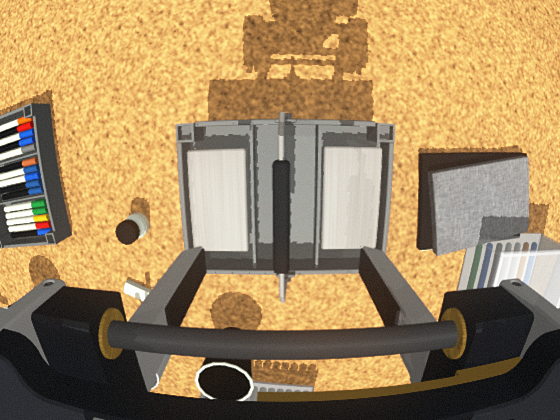

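The wrist view shows the grip bar centred between the open fingers, along col 282 from row 160 to row 273. The lower tier is at the left edge (30,175).

```bash
cat >> h.py <<'E'
def fcloud(d,c):
    from scipy.spatial.transform import Rotation as Ro
    v,u=np.mgrid[:d.shape[0],:d.shape[1]]
    x=(u-c['cx'])/c['fx'];y=(v-c['cy'])/c['fy'];t=np.hypot(x,y)+1e-9
    k=np.tan(np.minimum(t,1.5))/t
    return np.stack([x*k*d,y*k*d,d],-1)@Ro.from_euler('xyz',c['attitude']).as_matrix().T+np.array(c['origin'])
E
python3 - <<'E'
from h import *
c=get_calibration('wrist'); z=np.load('pics/w0.npz'); W=fcloud(z['d'],c); p=z['p']
m=np.zeros(W.shape[:2],bool); m[150:285,262:302]=1
dark=m&(p.max(2)<50)&(W[...,2]>175)&(W[...,2]<215)
Q=W[dark]; r=cv2.minAreaRect(Q[:,:2].astype(np.float32)); print('grip',r,np.percentile(Q[:,2],[5,50,95]))
m[:]=0; m[115:280,170:400]=1
a=m&(W[...,2]>112)&(W[...,2]<130); print('rim',cv2.minAreaRect(W[a][:,:2].astype(np.float32)))
E
```

```text
grip ((433.2296142578125, 214.76992797851562), (89.71234893798828, 13.04903793334961), 6.679935455322266) [195.09828637 196.79877146 198.17866207]
rim ((438.1958923339844, 219.687744140625), (180.46475219726562, 233.59103393554688), 7.4130940437316895)
```

Call:
{"name": "jog_arm", "arguments": {"plan": [-0.001,-0.001,-0.04,0,0,0,-0.0015,-0.0018,-0.08,0,0,0,-0.0015,-0.0018,-0.1,0,0,0,-0.0015,-0.0018,-0.11,0,0,0,-0.0015,-0.0018,-0.11,0,0,0,-0.0015,-0.0018,-0.11,0,0,0]}}

```text
clock: 1.95
eef_pos: [439.3, 215.7, 171.6]
eef_rot: [3.141, 0.001, -3.02]
wrist_force: [0.2, 0.6, 0.1]
finger_gap: 94.0
finger_force: 0.0
```

Call:
{"name": "jog_arm", "arguments": {"plan": [0,0,0,0,0,0,0,0,0,0,0,0,0,0,0,0,0,0,0,0,0,0,0,0,0,0,0,0,0,0,0,0,0,0,0,0,0,0,0,0,0,0,0,0,0,0,0,0,0,0,0,0,0,0,0,0,0,0,0,0], "claw": 0.004, "force": 40}}

```text
clock: 2.95
eef_pos: [439.0, 215.2, 170.5]
eef_rot: [3.142, 0.0, -3.021]
wrist_force: [-1.0, 0.2, 0.4]
finger_gap: 17.3
finger_force: 0.4
```

Call:
{"name": "jog_arm", "arguments": {"plan": [0,0,0,0,0,0,0,0,0,0,0,0,0,0,0,0,0,0,0,0,0,0,0,0,0,0,0.005,0,0,0,0,0,0.012,0,0,0,0,0,0.022,0,0,0,0,0,0.034,0,0,0,0,0,0.048,0,0,0,0,0,0.062,0,0,0,0,0,0.076,0,0,0,0,0,0.09,0,0,0,0,0,0.102,0,0,0,0,0,0.112,0,0,0,0,0,0.118,0,0,0,0,0,0.12,0,0,0,0,0,0.12,0,0,0]}}

```text
clock: 4.65
eef_pos: [438.9, 215.1, 290.3]
eef_rot: [-3.141, -0.0, -3.021]
wrist_force: [-0.9, 0.0, -8.2]
finger_gap: 13.7
finger_force: 40.0
```

```bash
python3 - <<'E'
from h import *
for n in('wrist','top','scene'): cap(n,n[0]+'1')
s=manip.read_state(); print(s['clock'],s['eef_pos'],s['eef_rot'],s['wrist_force'],s['moment'],s['finger_gap'])
a=cv2.imread('pics/s1.png');b=cv2.imread('pics/w1.png')
cv2.imwrite('pics/m1.png',cv2.resize(np.hstack([a,b]),(800,300)))
E
```

```text
4.8 [438.84763335 215.08503362 289.91568611] [-3.14136912e+00 -9.30404755e-04 -3.02079320e+00] [ 0.04997605 -0.8739677  -7.90871022] [0.02017701 0.0309205  0.01855297] 13.696328217621682
```

View pics/m1.png

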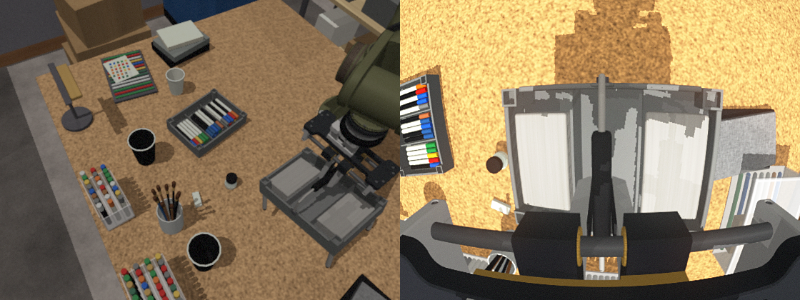

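The scene view (left half) and wrist view (right half) show the tier held by its bar and lifted clear, tilted, with nothing else disturbed. Next I'll carry it to a hover over the lower tier.

Call:
{"name": "jog_arm", "arguments": {"plan": [0,-0.004,0.005,0,0,-1,0.001,-0.014,0.01,0,0,-3,0.002,-0.03,0.01,0,0,-6.5,0.003,-0.052,0.01,0,0,-11,0.005,-0.08,0.01,0,0,-16.5,0.008,-0.112,0.01,0,0,-22.5,0.01,-0.147,0.01,0,0,-29,0.013,-0.184,0.01,0,0,-35.5,0.016,-0.222,0.01,0,0,-42,0.019,-0.26,0.01,0,0,-48.5,0.022,-0.298,0.01,0,0,-55,0.025,-0.334,0.01,0,0,-61.5,0.027,-0.367,0.01,0,0,-67.5,0.029,-0.396,0.01,0,0,-73,0.031,-0.42,0.01,0,0,-77.5,0.032,-0.438,0.01,0,0,-81,0.033,-0.45,0.01,0,0,-83.2,0.034,-0.456,0.01,0,0,-84.2,0.034,-0.459,0.01,0,0,-84.5,0.034,-0.459,0.01,0,0,-84.5]}}

```text
clock: 6.8
eef_pos: [473.0, -243.7, 300.5]
eef_rot: [-3.142, -0.0, 1.788]
wrist_force: [0.1, 0.6, -9.1]
finger_gap: 13.6
finger_force: 40.0
```

Call:
{"name": "jog_arm", "arguments": {"plan": [0,0,0,0,0,0,0,0,0,0,0,0,0,0,0,0,0,0,0,0,0,0,0,0,0,0,0,0,0,0,0,0,0,0,0,0,0,0,0,0,0,0,0,0,0,0,0,0,0,0,0,0,0,0,0,0,0,0,0,0,0,0,0,0,0,0,0,0,0,0,0,0]}}

```text
clock: 8.0
eef_pos: [473.0, -243.9, 300.4]
eef_rot: [-3.142, -0.0, 1.788]
wrist_force: [-0.6, 0.2, -8.2]
finger_gap: 13.6
finger_force: 40.0
```

```bash
cat >> h.py <<'E'
def tier(W,s,zlo=60,zhi=190,half=135):
    """points of the held tier in frame at TCP xy, X along closing line, z above... ; returns tilt and rim centre"""
    y=s['eef_rot'][2]-np.pi/2; p=s['eef_pos']
    X=np.array([np.cos(y),np.sin(y),0]);Y=np.array([-X[1],X[0],0]);Z=np.array([0,0,1.])
    O=p+np.array([0,0,19-65.]) # pivot
    Q=(W-O)@np.stack([X,Y,Z]).T
    return Q
def tilt(Q,pl=False):
    # pick parallel layers: sharpest histogram of height across tilt
    best=None
    from scipy.optimize import minimize_scalar
    res=[]
    for t in np.radians(np.arange(-18,18.05,.1)):
        h=Q[:,2]*np.cos(t)+Q[:,0]*np.sin(t)
        H=np.histogram(h,np.arange(-60,12,1.))[0]; res.append((np.sum(H.astype(float)**2),t,))
    return max(res)
E
python3 - <<'E'
from h import *
s=manip.read_state(); print(s['clock'],s['eef_pos'],s['eef_rot'],s['wrist_force'],s['moment'])
for n in('wrist','top','scene'):
    p,d,c=cap(n,n[0]+'2'); W=(fcloud if n=='wrist' else cloud)(d,c); Q=tier(W,s)
    m=(d>0)&(abs(Q[...,0])<135)&(abs(Q[...,1])<100)&(Q[...,2]>-75)&(Q[...,2]<45)
    q=Q[m]; v,t=tilt(q); print(n,len(q),'tilt deg (+: +X down)',np.degrees(t),v)
    h=q[:,2]*np.cos(t)+q[:,0]*np.sin(t); x=q[:,0]*np.cos(t)-q[:,2]*np.sin(t)
    H=np.histogram(h,np.arange(-60,12,2))[0]; print(H)
    r=(h>-7)&(h<3); print(' rim',cv2.minAreaRect(np.c_[x,q[:,1]][r].astype(np.float32)), 'pcts',np.percentile(x[r],[.3,99.7]),np.percentile(q[r,1],[.3,99.7]))
b=cv2.imread('pics/w2.png');a=cv2.imread('pics/s2.png');cv2.imwrite('pics/m2.png',cv2.resize(np.hstack([a,b]),(800,300)))
E
```

```text
8.0 [ 472.99647306 -243.87344044  300.41807521] [-3.14155906e+00 -7.57436697e-06  1.78761803e+00] [-0.57526215  0.15521849 -8.22023834] [-0.02795746  0.03717016  0.02437293]
wrist 47107 tilt deg (+: +X down) -12.299999999999919 261367403.0
[    0     0     0     0     0     0     0     0  3315  8856   309   250
   271   303   287   294   365   379   384   423   527   513   651  1652
 18052  4294   219   520  3470   748   355   580    90     0     0]
 rim ((-0.09027099609375, 1.253662109375), (178.68016052246094, 233.84005737304688), 89.9474868774414) pcts [-115.9762964   116.28870366] [-83.96583774  87.66359328]
top 2731 tilt deg (+: +X down) -12.499999999999922 349828.0
[  0   0   0   0   0   0   4  20 210 343 223  38  18  27  27  24  33  30
  20  19  21  18  37 152 434 403 127  70 173 129  46  46  29   5   0]
 rim ((14.159141540527344, 2.5797271728515625), (173.49827575683594, 209.3856201171875), 87.30622863769531) pcts [-83.67137698 116.2970435 ] [-86.89582106  87.22091473]
scene 6964 tilt deg (+: +X down) -12.499999999999922 1729111.0
[   6   11    7   11    0    2   22  130  416  340  143  160  151  161
  174  175  179  173  189  214  183  227  262  747 1278  306  141  264
  358  107  110   68    7    4    6]
 rim ((2.3169326782226562, 1.7216567993164062), (235.8129119873047, 184.85617065429688), 0.30837443470954895) pcts [-114.73889927  119.63153377] [-87.26254302  93.58296172]
```

View pics/m2.png

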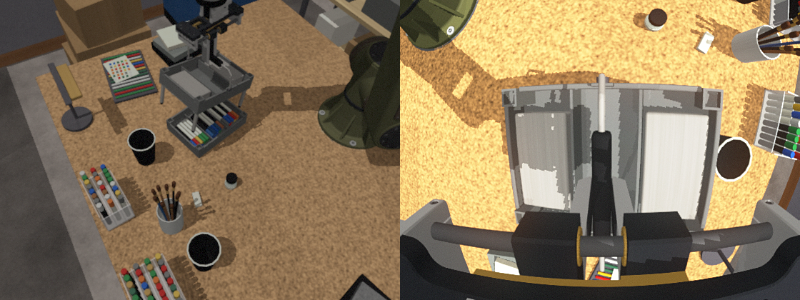

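The scene view (left half) shows the tier hovering above the lower one with its near (-X) end down. The fitted tilt is 12.4°. Next I'll shift so the low feet sit over their sockets, and descend to just above the mouths.

Call:
{"name": "jog_arm", "arguments": {"plan": [-0.001,0,-0.002,0,0,0,-0.003,-0.001,-0.006,0,0,0,-0.006,-0.0015,-0.011,0,0,0,-0.01,-0.0025,-0.017,0,0,0,-0.014,-0.0035,-0.024,0,0,0,-0.018,-0.0045,-0.031,0,0,0,-0.022,-0.0055,-0.037,0,0,0,-0.025,-0.0065,-0.042,0,0,0,-0.0265,-0.007,-0.0445,0,0,0,-0.027,-0.007,-0.045,0,0,0,-0.027,-0.007,-0.045,0,0,0,-0.027,-0.007,-0.045,0,0,0,-0.027,-0.007,-0.045,0,0,0,-0.027,-0.007,-0.045,0,0,0,-0.027,-0.007,-0.045,0,0,0,-0.027,-0.007,-0.045,0,0,0,-0.027,-0.007,-0.045,0,0,0,-0.027,-0.007,-0.045,0,0,0,-0.027,-0.007,-0.045,0,0,0,-0.027,-0.007,-0.045,0,0,0]}}

```text
clock: 10.15
eef_pos: [446.0, -250.8, 255.4]
eef_rot: [-3.142, -0.0, 1.788]
wrist_force: [-0.3, -0.0, -8.5]
finger_gap: 13.7
finger_force: 40.0
```

```bash
python3 - <<'E'
from h import *
s=manip.read_state(); print(s['clock'],s['eef_pos'],s['eef_rot'],s['wrist_force'])
for n in('wrist','top','scene'):
    p,d,c=cap(n,n[0]+'3'); W=(fcloud if n=='wrist' else cloud)(d,c); Q=tier(W,s)
    m=(d>0)&(abs(Q[...,0])<135)&(abs(Q[...,1])<100)&(Q[...,2]>-75)&(Q[...,2]<45)
    q=Q[m]; v,t=tilt(q); h=q[:,2]*np.cos(t)+q[:,0]*np.sin(t); x=q[:,0]*np.cos(t)-q[:,2]*np.sin(t)
    r=(h>-7)&(h<3); print(n,np.degrees(t),'pcts',np.percentile(x[r],[.3,99.7]),np.percentile(q[r,1],[.3,99.7]))
    if n=='scene':
        # project predicted low feet and socket mouths
        from scipy.spatial.transform import Rotation as Ro
        R=Ro.from_euler('xyz',c['attitude']).as_matrix()
        def pr(P):
            k=R.T@(np.array(P)-c['origin']); return c['fx']*k[0]/k[2]+c['cx'],c['fy']*k[1]/k[2]+c['cy']
        u0,v0=map(int,pr([472,-245,60])); print(u0,v0)
        y0,x0=max(v0-75,0),max(u0-100,0)
        cv2.imwrite('pics/s3c.png',cv2.resize(p[y0:y0+150,x0:x0+200,::-1],(800,600),interpolation=cv2.INTER_CUBIC)); print('crop',x0,y0)
        a=np.radians(12.42);X=np.array([np.cos(a),np.sin(a)]);Y=np.array([-X[1],X[0]])
        for sx in(-1,1):
            for sy in(-1,1):
                w=np.array([474.3,-242.2])+sx*105*X+sy*75*Y; print('socket',sx,sy,[(round((i-o)*4)) for i,o in zip(pr([*w,50]),(x0,y0))])
E
```

```text
10.15 [ 445.98245353 -250.84737488  255.44447314] [-3.14156055e+00 -2.75845488e-05  1.78764459e+00] [-2.78489638e-01 -3.82418198e-03 -8.46122180e+00]
wrist -12.39999999999992 pcts [-115.94679363  116.37184506] [-84.07745767  87.73506331]
top -12.499999999999922 pcts [-82.93918401 116.43569637] [-87.00304231  89.82341419]
scene -12.499999999999922 pcts [-114.04737713  119.86800973] [-86.73602493  93.47476679]
289 160
crop 189 85
socket -1 -1 [440, 167]
socket -1 1 [604, 297]
socket 1 -1 [193, 333]
socket 1 1 [355, 482]
```

View pics/s3c.png

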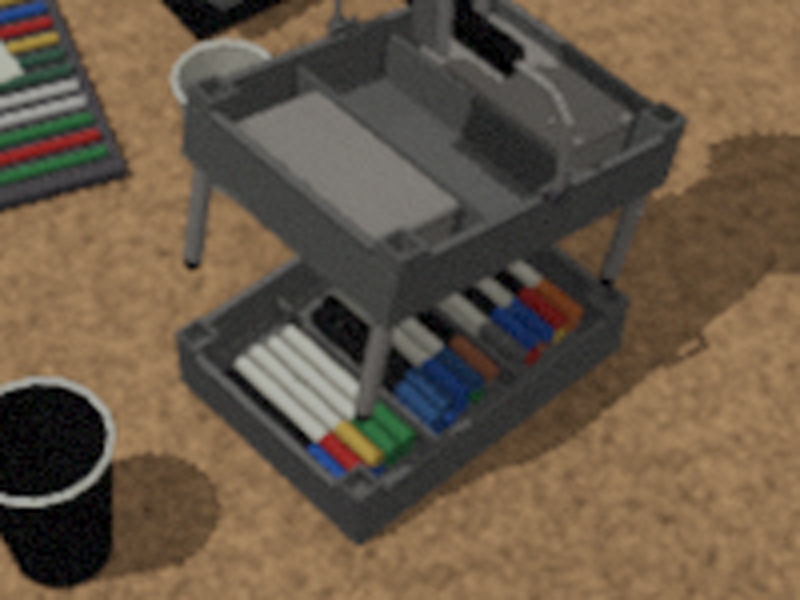

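The scene crop shows the low right foot tip at (608,283), just above the socket mouth at about (610,297). The other foot tips are at (192,263) and (366,412). I'll overlay both models to check the fit.

```bash
cat > ov.py <<'E'
from h import *
from scipy.spatial.transform import Rotation as Ro
def overlay(tag,n,C,yl,tcp,yu,th,out,x0,y0,dy=0,k=5,w=160,hh=120):
    z=np.load(f'pics/{tag}.npz'); c=get_calibration(n); R=Ro.from_euler('xyz',c['attitude']).as_matrix()
    im=cv2.resize(z['p'][y0:y0+hh,x0:x0+w,::-1],None,fx=k,fy=k,interpolation=cv2.INTER_CUBIC)
    def pr(P):
        q=(np.array(P)-c['origin'])@R; uv=q[:,:2]/q[:,2:]*c['fx']+[c['cx'],c['cy']]
        return np.round((uv-[x0,y0]+.5)*k*16).astype(int)
    def poly(P,col,cl=True): cv2.polylines(im,[pr(P)],cl,col,1,cv2.LINE_AA,4)
    Rl=Ro.from_euler('z',yl,degrees=True).as_matrix(); sq=lambda a,b,zz:np.array([[-a,-b,zz],[a,-b,zz],[a,b,zz],[-a,b,zz]],float)
    o=np.array([*C,0.])
    poly(sq(115,85,44)@Rl.T+o,(0,255,0)); poly(sq(115,85,0)@Rl.T+o,(0,255,0))
    for a in(-105,105):
        for b in(-75,75): poly((sq(7.5,7.5,50)+[a,b,0])@Rl.T+o,(0,255,255))
    Ru=Ro.from_euler('z',yu,degrees=True).as_matrix()@Ro.from_euler('y',th,degrees=True).as_matrix()
    piv=np.array(tcp)+[0,0,-45.5]; T=lambda P:(np.array(P)-[0,-dy,125])@Ru.T+piv
    for zz in(122,80): poly(T(sq(115,85,zz)),(0,0,255))
    t=np.linspace(0,2*np.pi,20)
    for a in(-105,105):
        for b in(-75,75):
            poly(T(np.c_[a+4*np.cos(t),b+4*np.sin(t),0*t]),(255,0,255)); poly(T([[a,b,0],[a,b,80]]),(255,0,255),False)
    cv2.imwrite(out,im)
E
python3 - <<'E'
from ov import *
overlay('s3','scene',[472.1,-245.2],12.42,[446,-250.85,255.4],12.42,-12.4,'pics/ov3.png',222,85,dy=1.5)
E
```

```text
(no output)
```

View pics/ov3.png

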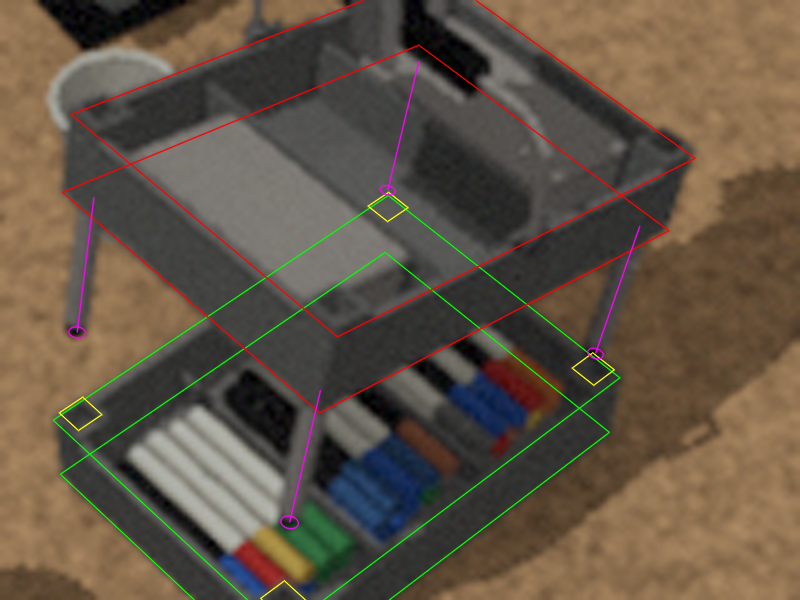

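The overlay shows small offsets between both models and the picture: the lower model's right corner is about 8 px off, and the upper model's about 3 px. I'll fit both by silhouette in each camera and compare the two, so that camera bias cancels.

```bash
cat > fit.py <<'E'
from h import *
from scipy.spatial.transform import Rotation as Ro
from scipy.optimize import minimize
def box(a,b,lo,hi): return np.array([[x,y,z] for x in(-a,a) for y in(-b,b) for z in(lo,hi)],float)
def fit(tag,n,model,pose,sel):
    z=np.load(f'pics/{tag}.npz'); d=z['d']; c=get_calibration(n); W=cloud(d,c); R=Ro.from_euler('xyz',c['attitude']).as_matrix()
    # pose(p)->(Rot,org): model->world
    R0,o0=pose([0,0,0]); L=(W-o0)@R0
    fg,ign=sel(L,d); k=4
    def ren(p):
        Rr,o=pose(p); q=(model@Rr.T+o-c['origin'])@R; uv=q[:,:2]/q[:,2:]*c['fx']+[c['cx'],c['cy']]
        h=cv2.convexHull((uv*256).astype(np.int32).astype(np.float32)).astype(np.int32)
        m=np.zeros((d.shape[0],d.shape[1]),np.float32)
        # supersample 4x on crop
        x0,y0=np.maximum((uv.min(0)-12).astype(int),0); x1,y1=(uv.max(0)+12).astype(int)
        M=np.zeros(((y1-y0)*k,(x1-x0)*k),np.uint8)
        hh=((h.reshape(-1,2)/256-[x0,y0]+.5)*k-.5); cv2.fillConvexPoly(M,np.round(hh*16).astype(np.int32),1,shift=4)
        mm=cv2.resize(M.astype(np.float32),(x1-x0,y1-y0),interpolation=cv2.INTER_AREA)
        mm=mm[:d.shape[0]-y0,:d.shape[1]-x0]; m[y0:y0+mm.shape[0],x0:x0+mm.shape[1]]=mm; return m
    near=cv2.dilate((ren([0,0,0])>0).astype(np.uint8),np.ones((15,15)))>0
    use=near&~ign
    f=lambda p:np.abs(ren(p)-fg)[use].sum()
    best=min((minimize(f,s,method='Nelder-Mead',options=dict(initial_simplex=np.array(s)+np.array([[0,0,0],[3,0,0],[0,3,0],[0,0,1.]]),xatol=.02,fatol=.2)) for s in([0,0,0],[2,2,0],[-2,-2,.5])),key=lambda r:r.fun)
    print(tag,model.shape,np.round(best.x,2),'res',round(best.fun),'of',round(f([0,0,0])),'area',fg[use].sum()); return best.x
def low(tag,n,C=(472.1,-245.2),y=12.42):
    mod=np.vstack([box(115,85,8,44)]+[box(10,10,8,50)*[1,1,1]+[a,b,0] for a in(-105,105) for b in(-75,75)])
    def pose(p):
        Rr=Ro.from_euler('z',y+p[2],degrees=True).as_matrix(); return Rr,np.array([*C,0])+Ro.from_euler('z',y,degrees=True).as_matrix()@[p[0],p[1],0]
    return fit(tag,n,mod,pose,lambda L,d:((d>0)&(L[...,2]>8)&(L[...,2]<60),(d==0)|(L[...,2]>60)))
def up(tag,n,tcp,y=12.42,th=-12.45):
    def pose(p):
        Rr=Ro.from_euler('z',y+p[2],degrees=True).as_matrix()@Ro.from_euler('y',th,degrees=True).as_matrix()
        return Rr,np.array(tcp)+[0,0,-45.5]+Ro.from_euler('z',y,degrees=True).as_matrix()@[p[0],p[1],0]-Rr@[0,0,125]
    def sel(L,d):
        inb=(abs(L[...,0])<125)&(abs(L[...,1])<95)&(d>0)
        ign=(L[...,2]>132)|(d==0)|((abs(L[...,0])<25)&(L[...,2]>124))
        ign=cv2.dilate(ign.astype(np.uint8),np.ones((5,5)))>0
        post=(L[...,2]<78)&(L[...,2]>0)&(abs(abs(L[...,0])-105)<12)&(abs(abs(L[...,1])-75)<12)
        return inb&(L[...,2]>80)&(L[...,2]<132), ign|cv2.dilate(post.astype(np.uint8),np.ones((3,3))).astype(bool)
    return fit(tag,n,box(115,85,80,122),pose,sel)
E
python3 - <<'E'
from fit import *
for n in('scene','top'):
    low(n+'0',n); up(n[0]+'2',n,[473,-243.87,300.4]); up(n[0]+'3',n,[446,-250.85,255.4])
E
```

```text
scene0 (40, 3) [ 3.11  2.58 -0.02] res 554 of 678 area 5420
s2 (8, 3) [1.32 0.38 0.32] res 96 of 132 area 5428
s3 (8, 3) [1.47 0.34 0.04] res 110 of 144 area 5096
top0 (40, 3) [-0.41 -0.32 -0.09] res 1730 of 1736 area 4201
t2 (8, 3) [-0.57 -1.03 -0.04] res 34 of 56 area 1848
t3 (8, 3) [-0.56 -1.18 -0.05] res 47 of 71 area 1840
```

Call:
{"name": "jog_arm", "arguments": {"plan": [0.0002,0.0006,-0.001,0,0,0,0.0004,0.0011,-0.003,0,0,0,0.0004,0.0011,-0.006,0,0,0,0.0004,0.0011,-0.009,0,0,0,0.0004,0.0011,-0.012,0,0,0,0.0004,0.0011,-0.015,0,0,0,0.0004,0.0011,-0.017,0,0,0,0.0004,0.0011,-0.0185,0,0,0,0.0004,0.0011,-0.019,0,0,0,0.0004,0.0011,-0.019,0,0,0,0.0004,0.0011,-0.019,0,0,0,0.0004,0.0011,-0.019,0,0,0]}}

```text
clock: 11.5
eef_pos: [446.4, -249.8, 236.6]
eef_rot: [3.142, 0.0, 1.788]
wrist_force: [-0.8, 0.7, -7.6]
finger_gap: 13.6
finger_force: 40.0
```

```bash
cat > chk.py <<'E'
from fit import *
import sys
tag=sys.argv[1]
s=manip.read_state(); print(s['clock'],np.round(s['eef_pos'],2),np.round(s['wrist_force'],2),np.round(s['moment'],3))
p,d,c=cap('wrist','w'+tag); Q=tier(fcloud(d,c),s)
m=(d>0)&(abs(Q[...,0])<135)&(abs(Q[...,1])<100)&(Q[...,2]>-75)&(Q[...,2]<45); q=Q[m]; t=tilt(q)[1]; print('tilt',round(np.degrees(t),2))
E
python3 chk.py 4; python3 - <<'E'
from fit import *
p,d,c=cap('scene','s4'); cv2.imwrite('pics/s4c.png',cv2.resize(p[100:250,189:389,::-1],(800,600),interpolation=cv2.INTER_CUBIC))
E
```

```text
11.5 [ 446.4  -249.78  236.56] [-0.79  0.67 -7.63] [-0.066  0.118  0.   ]
tilt -12.5
```

View pics/s4c.png

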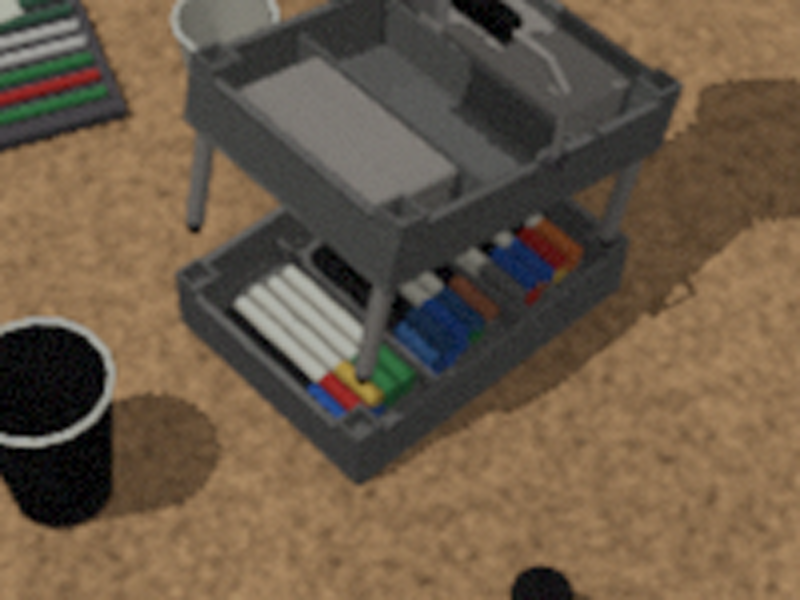

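The crop shows the low near foot entering its socket at (608,238). The tilt hasn't changed and there is no contact load, so I'll keep lowering.

Call:
{"name": "jog_arm", "arguments": {"plan": [0,0,-0.001,0,0,0,0,0,-0.002,0,0,0,0,0,-0.003,0,0,0,0,0,-0.004,0,0,0,0,0,-0.005,0,0,0,0,0,-0.006,0,0,0,0,0,-0.007,0,0,0,0,0,-0.007,0,0,0,0,0,-0.007,0,0,0,0,0,-0.007,0,0,0]}}

```text
clock: 12.6
eef_pos: [446.4, -249.8, 229.5]
eef_rot: [3.142, 0.0, 1.788]
wrist_force: [-0.3, -0.4, -7.2]
finger_gap: 13.7
finger_force: 40.0
```

```bash
python3 chk.py 5
```

```text
12.6 [ 446.42 -249.76  229.49] [-0.34 -0.41 -7.21] [-0.017 -0.002 -0.013]
tilt -12.4
```

Call:
{"name": "jog_arm", "arguments": {"plan": [0,0,-0.001,0,0,0,0,0,-0.002,0,0,0,0,0,-0.003,0,0,0,0,0,-0.0035,0,0,0,0,0,-0.004,0,0,0,0,0,-0.004,0,0,0,0,0,-0.004,0,0,0,0,0,-0.004,0,0,0]}}

```text
clock: 13.45
eef_pos: [447.1, -249.8, 226.3]
eef_rot: [3.139, 0.001, 1.788]
wrist_force: [4.9, 1.5, 1.2]
finger_gap: 13.5
finger_force: 40.0
```

```bash
python3 chk.py 6
```

```text
13.45 [ 447.08 -249.8   226.26] [4.92 1.54 1.2 ] [ 0.319 -1.199 -0.011]
tilt -11.8
```

The low feet are on their socket floors: about 9 N of reaction, directed along the foot-to-pivot line. Now I'll follow the arc that rotates the tier level about those feet.

Call:
{"name": "jog_arm", "arguments": {"plan": [0.0018,0.0004,-0.0007,0,0,0,0.0036,0.0008,-0.0016,0,0,0,0.0054,0.0012,-0.0027,0,0,0,0.0069,0.0015,-0.0036,0,0,0,0.0084,0.0018,-0.0046,0,0,0,0.0098,0.0021,-0.0056,0,0,0,0.0098,0.0021,-0.0056,0,0,0,0.0098,0.0021,-0.0056,0,0,0,0.0098,0.0021,-0.0056,0,0,0]}}

```text
clock: 14.4
eef_pos: [456.0, -247.6, 219.6]
eef_rot: [-3.141, -0.0, 1.788]
wrist_force: [0.5, 0.1, -6.5]
finger_gap: 13.7
finger_force: 40.0
```

```bash
python3 chk.py 7
```

```text
14.4 [ 455.96 -247.62  219.62] [ 0.49  0.13 -6.54] [-0.034 -0.146  0.011]
tilt -7.1
```

Call:
{"name": "jog_arm", "arguments": {"plan": [0.0015,0.0003,-0.001,0,0,0,0.003,0.0007,-0.0021,0,0,0,0.0044,0.001,-0.0032,0,0,0,0.0058,0.0013,-0.0043,0,0,0,0.0071,0.0016,-0.0054,0,0,0,0.0084,0.0019,-0.0064,0,0,0,0.0084,0.0019,-0.0064,0,0,0,0.0084,0.0019,-0.0064,0,0,0,0.0084,0.0019,-0.0064,0,0,0]}}

```text
clock: 15.35
eef_pos: [464.5, -245.8, 213.4]
eef_rot: [-3.142, -0.0, 1.788]
wrist_force: [-0.0, 0.0, -8.5]
finger_gap: 14.1
finger_force: 40.0
```

```bash
python3 chk.py 8;python3 - <<'E'
from fit import *
p,d,c=cap('scene','s8'); cv2.imwrite('pics/s8c.png',cv2.resize(p[100:250,189:389,::-1],(800,600),interpolation=cv2.INTER_CUBIC))
E
```

```text
15.35 [ 464.54 -245.76  213.44] [-0.04  0.03 -8.51] [-0.006  0.019  0.016]
tilt -3.4
```

View pics/s8c.png

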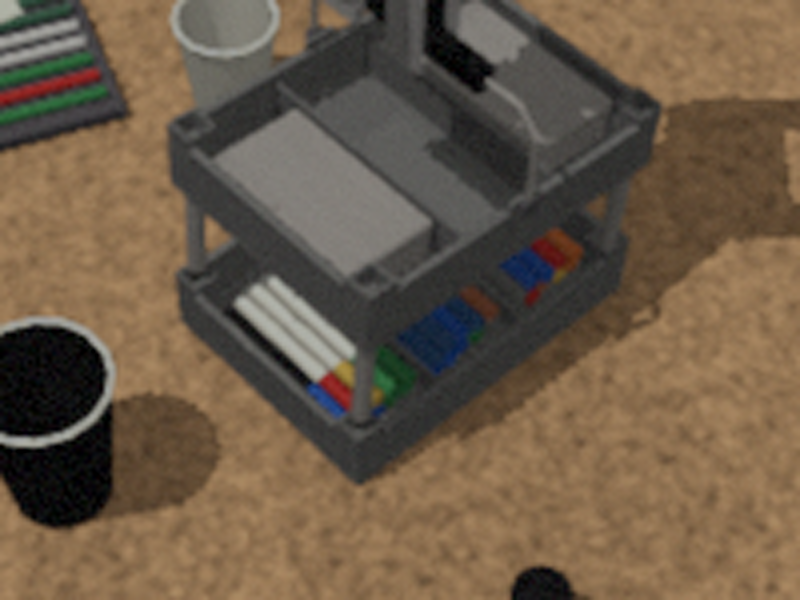

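The crop shows both +X feet at their socket mouths, (197,270) and (360,420), with the near feet inside. The tilt is down to 3.4° with no side load, so I'll finish the arc.

Call:
{"name": "jog_arm", "arguments": {"plan": [0.0011,0.0002,-0.0009,0,0,0,0.0022,0.0005,-0.0018,0,0,0,0.0033,0.0007,-0.0027,0,0,0,0.0044,0.001,-0.0037,0,0,0,0.0054,0.0012,-0.0047,0,0,0,0.0064,0.0014,-0.0057,0,0,0,0.0074,0.0016,-0.0067,0,0,0,0.0074,0.0016,-0.007,0,0,0,0.0074,0.0016,-0.007,0,0,0,0.0074,0.0016,-0.007,0,0,0]}}

```text
clock: 16.45
eef_pos: [472.1, -244.3, 207.1]
eef_rot: [3.141, 0.001, 1.788]
wrist_force: [-1.1, 1.9, 6.2]
finger_gap: 13.7
finger_force: 40.0
```

```bash
python3 chk.py 9
```

```text
16.45 [ 472.13 -244.28  207.14] [-1.07  1.87  6.24] [0.268 0.521 0.   ]
tilt 0.0
```

The tier is level and bottomed, with a light 6 N push. I'll ease off, open the fingers and retreat straight up.

Call:
{"name": "jog_arm", "arguments": {"plan": [0,-0.0003,0.0005,0,0,0,0,-0.0003,0.0007,0,0,0,0,-0.0003,0.0007,0,0,0]}}

```text
clock: 16.8
eef_pos: [472.1, -244.3, 207.2]
eef_rot: [3.141, -0.0, 1.788]
wrist_force: [-1.3, 3.8, 2.0]
finger_gap: 13.4
finger_force: 40.0
```

Call:
{"name": "jog_arm", "arguments": {"plan": [0,0,0,0,0,0,0,0,0,0,0,0,0,0,0,0,0,0,0,0,0,0,0,0,0,0,0,0,0,0,0,0,0,0,0,0,0,0,0,0,0,0,0,0,0,0,0,0,0,0,0,0,0,0,0,0,0.01,0,0,0,0,0,0.03,0,0,0,0,0,0.06,0,0,0,0,0,0.09,0,0,0,0,0,0.12,0,0,0,0,0,0.14,0,0,0,0,0,0.14,0,0,0], "claw": 0.094}}

```text
clock: 18.4
eef_pos: [472.4, -244.7, 350.5]
eef_rot: [3.138, 0.004, 1.788]
wrist_force: [0.6, 1.0, 0.9]
finger_gap: 94.1
finger_force: 0.0
```

```bash
python3 - <<'E'
from fit import *
s=manip.read_state(); print(s['clock'],s['eef_pos'],s['wrist_force'],s['finger_gap'])
for n in('wrist','scene','top'):
    p,d,c=cap(n,n[0]+'10'); W=(fcloud if n=='wrist' else cloud)(d,c)
    s2=dict(s);s2['eef_pos']=np.array([472.1,-244.4,207.]); Q=tier(W,s2)
    m=(d>0)&(abs(Q[...,0])<125)&(abs(Q[...,1])<95)&(Q[...,2]>-55)&(Q[...,2]<10); q=Q[m]; t=tilt(q)[1]
    r=(q[:,2]>-7)&(q[:,2]<2); A=np.c_[q[r,0],q[r,1],np.ones(r.sum())]; print(n,'tilt',np.degrees(t),'rim z',np.median(q[r,2])+161,'slopes',np.linalg.lstsq(A,q[r,2],rcond=None)[0],len(q))
    if n!='wrist': low(n[0]+'10',n)
a=cv2.imread('pics/s10.png');b=cv2.imread('pics/w10.png');cv2.imwrite('pics/m10.png',np.hstack([cv2.resize(a[90:240,179:379],(440,330)),cv2.resize(b,(360,330))]))
E
```

```text
18.4 [ 472.41294022 -244.67961287  350.45885804] [0.62362722 0.9619682  0.88102227] 94.10563576047151
wrist tilt 2.5579538487363607e-13 rim z 158.4907228510423 slopes [-1.47618745e-04  1.17785197e-03 -2.48113094e+00] 25233
scene tilt 2.5579538487363607e-13 rim z 158.1654598944591 slopes [ 6.35850933e-04  9.53935876e-04 -2.76342165e+00] 6617
s10 (40, 3) [2.16 1.35 0.2 ] res 216 of 271 area 2447
top tilt 2.5579538487363607e-13 rim z 158.22982810095186 slopes [ 0.01079751  0.03649493 -5.45917329] 2498
t10 (40, 3) [-0.19 -0.48 -0.15] res 19 of 22 area 120
```

View pics/m10.png

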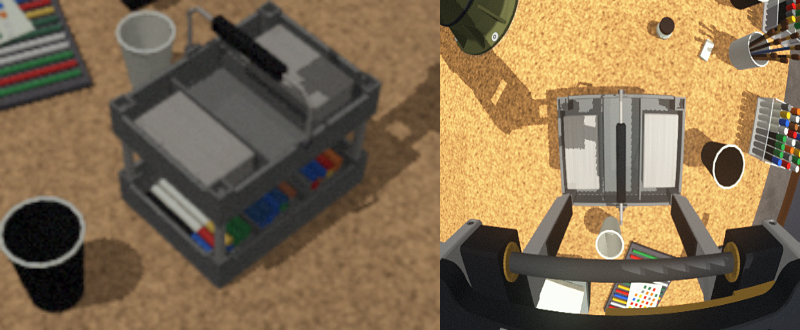

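The picture shows the tier stacked and level, with all posts in their sockets (left half, near post at (215,240)). The rim is at 158.3 mm, against 158 expected. The bail stands free and the gripper is well above it, so I'm handing in.

```bash
python3 -c "
from cell import manip; print(manip.sign_off())"
```

```text
the job is handed in; nothing more can be done
None
```

The upper tier is stacked on the lower one and released, and the job was handed in at about 18.5 s; my last check showed it level, with the rim at 158.3 mm against 158 expected when fully home, but the hand-in returned no verdict.

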